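# Clamp a preserving jar in the filling stand and fit the funnel

### The arm

A 6-joint arm with a two-finger parallel gripper is mounted at the origin on the work surface. World frame = base frame: x ahead of the robot, y to its left, z up, the work surface at z = 0. Lengths are in m, angles in rad, forces in N, time in s.
With the tool pointing down it reaches from about 0.35 to 0.975 m from the base axis. Payload 4.9 kg.
Tool frame: the origin (TCP) lies midway between the tips of the shut fingers; the grasp point (between the pads) lies 19 mm behind it; z points along the fingers, y is the line along which they close (so a half turn about z gives the same grasp; the last joint's range is limited). The gripper opens to 85 mm and grips with 20 to 120 N. Pads are 22 mm wide; open, the fingers measure 114 mm over their backs; the gripper's body (76 mm by 85 mm) begins 54 mm behind the grasp point. The pads swing forward as they close: fully open they stand 13 mm farther back than shut.
Start: joints at [-1.301, 0.053, 1.613, -0, 1.476, -0.119], TCP at [0.237, -0.578, 0.231] pointing down, gripper open.
Joint ranges: [-3.01, 3.01], [-1.01, 2.22], [0.06, 2.58], [-1.02, 4.17], [0.09, 2.62], [-3.14, 3.14]. Speed limits (rad/s): [2.57, 2.57, 3.14, 3.14, 3.14, 3.14].

### API

Orientations are given as a rotation vector (axis times angle).
In Python, from station import ctrl gives the robot as it stands. The module is installed in compiled form; this text tells all that it offers.
- The arm moves only by the shell command python3 -m handwheel 'ROWS' [OPENING] [FORCE]. ROWS is JSON, a list of rows, each a list of 2 entries, a list of its own where there are three numbers: the shift along the tool's x, y, z in cm, then the turn, a rotation vector about the tool's x, y, z in rad. In form: [[[tx, ty, tz], [ax, ay, az]], ...]. A call has 1 to 5 rows; each row is the pose to reach, as a shift and turn from the pose commanded when the call began, along the tool's axes at that moment; what a row does not reach only later rows make up. A row lasts 1/8 s, in which the tool goes at most 62.5 mm and 10.7 degrees, less where a joint would pass 70% of its speed; a pose out of reach is approached as far as the arm can. A call with a gripper value outside its range is refused whole. OPENING is the gripper's target within -1 to 1 (shut at 1, half-way at 0, fully open at -1), set as the call begins (- or left out, the last holds). The fingers move at their own pace and stop on an object; FORCE is the grip in N (left out, the last holds). Time passes only in rows, so rows that repeat a pose let the fingers close. It gives the time, the measured TCP pose, the force, the opening and the grip force at its end, in the units of the state.
- ctrl.get_obs(): the state, without advancing time (a new reading comes with each control period).
- ctrl.get_image(name): name is "scene" or "top" or "wrist"; returns the picture (384x512x3 uint8, blue, green, red); there is no depth.
- ctrl.calibration(name): a dict with "fx", "fy", "cx", "cy" (pixels), "R" (3x3) and "t" (3): a world point X has camera coordinates R X + t. Camera axes: x right, y down, z forward; pixel columns grow to the right and rows downward; lengths in m; the calibration is good to about 2 mm. A picture is of the moment at which its call begins: read the wrist's pose just before it. calibration takes no time and is no camera call; for the wrist camera it gives the pose at the moment of the call.
- ctrl.finish_job(): hands the job in; it is judged then, once.
Trained networks look in the newest picture that a camera, given by its name, has taken for a name from the list of things; names that differ only in an ending like _2 or _b are one class to them, and where a whole thing is asked for, a point or a joint stands for the part that bears it (a point fixed in the world has none). Each returns a list of dicts, best first, with "score" (0 to 1); they miss things now and then, are a little off and sometimes report something else, mostly with a low value. They report only what shows in the picture. A call takes as long as a camera call. They do not tell look-alikes from the thing itself.
- ctrl.look_for(camera, query): "position" ([column, row] in pixels, amid what is visible of it).
- ctrl.landmark_of(camera, query): "position" ([column, row] in pixels: a listed point, or the origin of a listed thing).
The state is a dict: "t": time; "q": joint angles; "dq": joint speeds; "effort": joint torques, N m; "tool_pos": TCP position; "tool_rot": TCP orientation; "contact_force": force on the tool from outside, world axes, zero at the start; "wrist_torque": the same for the moment, N m; "opening": finger opening in m; "grip_force": force on a finger pad.
Only numpy, scipy, OpenCV 4.12 (cv2) and the standard library are available. Lean on these libraries where they do the work, as an engineer would, in place of code of your own. Each camera call takes 0.05 s, during which the arm holds its last target. There are 200 camera calls.

### The job

Get the jar ready for ladling in the bean stew: slide the filling stand's jaw along by its knob until the jar is snug between the jaw and the fixed fence, then turn the knob clockwise as far as it goes to lock the jaw. Then lower the steel funnel spout-first into the jar's mouth until its shoulder sits on the rim, upright, and let go only once the spout is in the neck. Keep the jar standing and leave the measuring cup, the white bowl and the pepper mill where they are.

Things in the scene. Friction and masses are not known exactly. Their poses are not given: they have to be found in the camera images.
- stand: Fixed jar-filling stand: pale wooden plate 340 x 110 x 18 mm on the table. Origin: centre of its underside; x is the slide direction, from the jaw towards the fence. The fence, an upright board 90 mm wide and 55 mm tall above the plate, is fixed at the +x end, its flat face at x = 0.139. A jar against the fence has its axis at x = 0.100 and stands on the plate's top, z = 0.018.
- jaw (a joint): Sliding jaw: wooden block 100 x 80 mm, 22 mm tall, with a 50 mm tall front plate (above the plate's top). Value in m, 0 to 0.098, grows towards the fence; its front face is at stand x = value - 0.029, so about 0.090 when the jar is snug. Slides with 2 N while the knob is loose; the knob's screw bites from about 0.7 rad.
- jaw_face (a point): Middle of the jaw's front face (faces the jar), 27 mm above the plate's top. Axes as the stand's.
- clamp_knob (a joint): Clamp knob on the jaw, 70 mm behind the jaw's front face, vertical axis. Value in rad: 0 = loose, bar along the slide direction; grows clockwise seen from above to a stop at 1.4 = tight, bar nearly across. Stays where it is left; takes under 0.25 N m.
- knob_grip (a point): Point to grip on the knob's axis, 100 mm above the table. The knob is a black upright bar 64 mm long, 14 mm thick, from 78 to 112 mm above the table. Axes turn with the knob: x along the bar, z up; pinch it across y.
- jar: Empty clear glass preserving jar standing on the stand's plate between jaw and fence: body 78 mm diameter to 64 mm high, shoulder, then a neck 58 mm outside and 50 mm inside diameter; 105 mm tall, 0.4 kg. Origin: centre of its underside.
- jar_mouth (a point): Centre of the jar's mouth, at rim height (105 mm above the jar's underside).
- funnel: Steel funnel standing spout-down at the robot's right, 84 mm tall, 0.12 kg. Origin: centre of the spout's lower end, z up. Spout 40 mm diameter at the end, 44 mm at 30 mm up; shoulder cone to 68 mm at 58 mm up; straight band of 68 mm diameter to the top at 84 mm, to grip from above. Seated, its lower end is about 36 mm below the jar's rim.
- cup: Steel measuring cup, 72 mm diameter, 45 mm tall, with a flat handle, standing at the robot's right near the funnel (either may be the nearer one). To be left alone. Origin: centre of its underside.
- ramekin: White ceramic bowl, 76 mm diameter, 42 mm tall, on the robot's side of the stand. To be left alone. Origin: centre of its underside.
- mill: Dark wooden pepper mill, 52 mm diameter, 140 mm tall, beyond the stand. To be left alone. Origin: centre of its underside.
Mind the look-alikes: they are no part of the job. What is shaped like the funnel but green is not meant. What is shaped like the jar but green is not meant.

How it is judged:
On the way, in this order (a step that is already met when the one before it is completed fails the run):
1. the jar is snug between jaw and fence and the clamp knob is tight (value of joint jaw above 0.086 m and x of jar in the frame of stand above 0.096 m and value of joint clamp_knob above 1.2 rad), for 0.2 s.
2. the funnel is seated in the jar's mouth (z of funnel in the frame of jar_mouth below -0.031 m and horizontal distance between funnel and jar_mouth below 0.006 m and angle between funnel's own z axis and vertical below 0.12 rad), for 0.2 s.
At the end, for the whole second after the job is handed in: The jar stands upright, against the fence (4 mm) with the jaw against it (4 mm), the knob is past 1.2 rad (stop at 1.4), and the funnel rests upright (0.12 rad) in the jar's mouth, within 6 mm of its centre, its lower end 31 to 45 mm below the rim (all of step 1 and all of step 2 and z of funnel in the frame of jar_mouth above -0.045 m and angle between jar's own z axis and vertical below 0.06 rad and height (world z) of jar above 0.014 m and linear speed of funnel below 0.02 m/s); the robot touches nothing.
It fails at once if the funnel is let go over the jar before its spout is in the neck (horizontal distance between funnel and jar_mouth below 0.05 m and z of funnel in the frame of jar_mouth above 0 m and contact force between funnel and the fingers below 0.01 N).
It fails at once if the jar is tipped (angle between jar's own z axis and vertical above 0.35 rad).
It fails at once if the measuring cup, white bowl or pepper mill is moved more than 30 mm (distance of any of cup, ramekin, mill from where it was at the start of the episode above 0.03 m).
It also fails if it takes over 61 s, if anything falls off the work surface, if the arm or the gripper's body presses on something with over 40 N, if the wrist force passes 120 N, or if a joint passes its speed limit or range.

## Working session

There is one attempt and no reset: what is moved stays moved. The work goes in short steps, Python scripts to look and compute and a shell command to move; the robot and the scene stay as the last step left them, time stands still between calls to the robot, and variables do not carry over. Pictures are saved under pics/ and viewed, at most 10 in all, crops included, and the job is handed in when it is done.

```bash
mkdir -p pics; ls; python3 - <<'E'
from station import ctrl
import cv2
o=ctrl.get_obs(); print({k:o[k] for k in ("t","tool_pos","tool_rot","opening")})
for c in ("scene","top"):
    cv2.imwrite(f"pics/{c}0.png",ctrl.get_image(c))
    for n in ("jaw_face","knob_grip","jar_mouth","funnel","cup","ramekin","mill","stand"):
        print(c,n,[(r["position"],round(r["score"],2)) for r in ctrl.landmark_of(c,n)][:3])
E
```

```text
pics
{'t': 0.0, 'tool_pos': array([ 0.23676691, -0.57775592,  0.23006866]), 'tool_rot': array([-3.08040442e+00, -6.06530933e-01,  1.97550867e-04]), 'opening': 0.08543666491501592}
scene jaw_face [([300.3, 197.3], 0.66), ([126.7, 213.3], 0.39)]
scene knob_grip [([272.3, 180.3], 0.91), ([300.5, 198.9], 0.51), ([297.8, 213.2], 0.4)]
scene jar_mouth [([336.7, 173.1], 0.74), ([409.3, 199.7], 0.63)]
scene funnel [([116.9, 244.1], 0.87), ([127.3, 215.2], 0.56), ([352.9, 238.4], 0.25)]
scene cup [([157.0, 181.1], 0.57)]
scene ramekin [([288.4, 183.5], 0.64), ([338.3, 173.3], 0.38)]
scene mill [([351.0, 238.6], 0.7)]
scene stand [([295.0, 211.5], 0.69)]
top jaw_face [([225.7, 232.2], 0.62)]
top knob_grip [([250.9, 223.7], 0.8)]
top jar_mouth [([190.8, 236.2], 0.91), ([121.9, 225.5], 0.83)]
top funnel [([386.7, 188.8], 0.81), ([371.4, 149.9], 0.67)]
top cup [([174.9, 209.1], 0.66), ([385.5, 248.8], 0.58)]
top ramekin [([243.6, 275.0], 0.93)]
top mill [([175.5, 206.1], 0.83)]
top stand [([231.5, 234.0], 0.56), ([251.3, 223.8], 0.42), ([388.3, 248.9], 0.39)]
```

View pics/scene0.png

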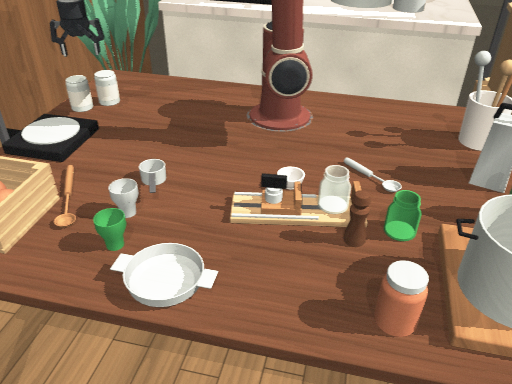

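View pics/top0.png

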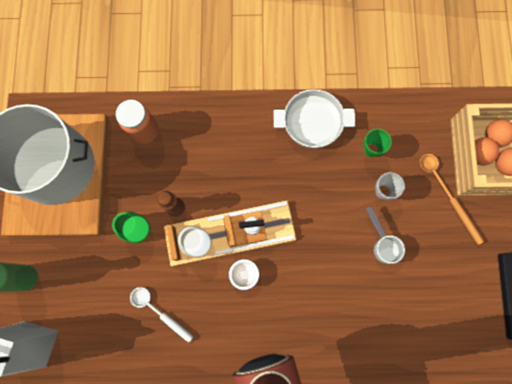

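```bash
cat > h.py <<'E'
from station import ctrl
import numpy as np
from scipy.spatial.transform import Rotation as Ro
def ray(cam,px,z,cal=None):
    c=cal or ctrl.calibration(cam); R=np.array(c["R"]);t=np.array(c["t"])
    d=R.T@np.array([(px[0]-c["cx"])/c["fx"],(px[1]-c["cy"])/c["fy"],1]); o=-R.T@t
    return o+d*(z-o[2])/d[2]
def rel(p,yaw_y=None):
    "shift in tool axes (cm) from measured TCP to world point p"
    o=ctrl.get_obs(); R=Ro.from_rotvec(o["tool_rot"]).as_matrix()
    return (R.T@(np.array(p)-o["tool_pos"])*100).round(2)
E
python3 - <<'E'
from h import *
for n,px,z in (("jaw_face",(225.7,232.2),.045),("knob",(250.9,223.7),.1),("mouth",(190.8,236.2),.123),("mouthG",(121.9,225.5),.105),("fun1",(386.7,188.8),0),("fun2",(371.4,149.9),0),("cup",(385.5,248.8),0),("ram",(243.6,275),0),("mill",(175.5,206.1),0),("stand",(231.5,234),0)):
    print(n,ray("top",px,z).round(3))
for n,px,z in (("jaw_face",(300.3,197.3),.045),("knob",(272.3,180.3),.1),("mouth",(336.7,173.1),.123),("fun1",(116.9,244.1),0),("fun2",(127.3,215.2),0),("ram",(288.4,183.5),0),("cup",(157,181.1),0),("mill",(351,238.6),0)):
    print("s",n,ray("scene",px,z).round(3))
print(Ro.from_rotvec(ctrl.get_obs()["tool_rot"]).as_matrix().round(3))
for c in("top","scene"):
    k=ctrl.calibration(c); print(c,k["fx"],-np.array(k["R"]).T@np.array(k["t"]))
E
```

```text
jaw_face [0.529 0.157 0.045]
knob [0.543 0.088 0.1  ]
mouth [0.511 0.234 0.123]
mouthG [0.542 0.41  0.105]
fun1 [ 0.65  -0.283  0.   ]
fun2 [ 0.762 -0.247  0.   ]
cup [ 0.485 -0.27   0.   ]
ram [0.419 0.112 0.   ]
mill [0.608 0.3   0.   ]
stand [0.529 0.145 0.   ]
s jaw_face [0.532 0.158 0.045]
s knob [0.554 0.089 0.1  ]
s mouth [0.518 0.24  0.123]
s fun1 [ 0.761 -0.237  0.   ]
s fun2 [ 0.655 -0.262  0.   ]
s ram [0.414 0.108 0.   ]
s cup [ 0.494 -0.251  0.   ]
s mill [0.606 0.296 0.   ]
[[ 0.925  0.379  0.   ]
 [ 0.379 -0.925 -0.   ]
 [-0.     0.    -1.   ]]
top 456.71691167875497 [0.38904413 0.04139403 1.23521482]
scene 468.5252637810448 [1.48473379 0.26896631 0.74420522]
```

The scene view shows the stand with the jaw and black knob at about (272,180), the jar at (336,173), and the steel funnel at (125,200). The green funnel (110,230) and green jar (404,215) are decoys. In the top view the steel funnel is at (390,186) and the stand is about 11° off the image axis. Next I'll move above the knob, with tool x along the slide direction (yaw ≈ 101.5°).

```bash
python3 -m handwheel '[[[54,-49.9,-2],[0,0,-1.38]],[[54,-49.9,-2],[0,0,-1.38]],[[54,-49.9,-2],[0,0,-1.38]],[[54,-49.9,-2],[0,0,-1.38]],[[54,-49.9,-2],[0,0,-1.38]]]' -1 60
cat >> h.py <<'E'
def go(p,yaw):
    o=ctrl.get_obs(); R=Ro.from_rotvec(o["tool_rot"]); T=Ro.from_matrix([[np.cos(yaw),np.sin(yaw),0],[np.sin(yaw),-np.cos(yaw),0],[0,0,-1]])
    print("shift",rel(p),"turn",(R.inv()*T).as_rotvec().round(3),"t",round(o["t"],2))
E
python3 -c "
from h import *
go((.548,.089,.25),np.radians(101.5))"
```

```text
t: 1.52
tool_pos: [0.3694, -0.2934, 0.2401]
tool_rot: [2.47, 1.94, 0.0]
contact_force: [0.4, 0.8, 0.2]
opening: 0.0856
grip_force: 0.0
shift [41.38  8.31 -1.  ] turn [ 0.001  0.001 -0.44 ] t 1.52
```

```bash
python3 -m handwheel '[[[41.4,8.3,-1],[0,0,-0.44]],[[41.4,8.3,-1],[0,0,-0.44]],[[41.4,8.3,-1],[0,0,-0.44]],[[41.4,8.3,-1],[0,0,-0.44]],[[41.4,8.3,-1],[0,0,-0.44]]]' >/dev/null
python3 -c "
from h import *
go((.548,.089,.25),np.radians(101.5))"
```

```text
shift [ 8.92  6.33 -0.23] turn [ 0.001  0.001 -0.005] t 2.15
```

```bash
python3 -m handwheel '[[[8.2,5.9,-0.2],[0,0,0]],[[8.9,6.3,-0.2],[0,0,0]],[[8.9,6.3,-0.2],[0,0,0]],[[8.9,6.3,-0.2],[0,0,0]]]' >/dev/null
python3 - <<'E'
from h import *
import cv2
go((.548,.089,.25),np.radians(101.5))
c=ctrl.calibration("wrist"); cv2.imwrite("pics/w1.png",ctrl.get_image("wrist"))
for n,z in (("knob_grip",.1),("jaw_face",.045),("jar_mouth",.123),("stand",0)):
    for r in ctrl.landmark_of("wrist",n)[:2]: print(n,np.round(r["position"]),round(r["score"],2),ray("wrist",r["position"],z,c).round(4))
E
```

```text
shift [ 0.22  0.15 -0.1 ] turn [-0.     0.    -0.005] t 2.65
knob_grip [259. 172.] 0.85 [0.5443 0.0955 0.1   ]
jaw_face [257. 110.] 0.74 [0.5292 0.1588 0.045 ]
jar_mouth [246.   4.] 0.88 [0.5041 0.2399 0.123 ]
stand [260. 116.] 0.94 [0.5336 0.1537 0.    ]
stand [257. 173.] 0.52 [0.5447 0.0751 0.    ]
```

View pics/w1.png

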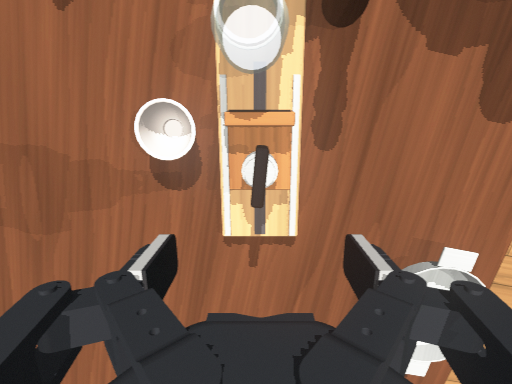

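The wrist view shows the bar from about (263,147) to (257,206), the jaw plate at (259,118) and the jar at (250,30). I'll compute the bar direction and the stand direction.

```bash
python3 - <<'E'
from h import *
import cv2
im=cv2.imread("pics/w1.png"); g=im.max(axis=2); m=np.zeros_like(g); m[135:215,235:285]=(g[135:215,235:285]<60)
n,l,s,cc=cv2.connectedComponentsWithStats(m); k=max(range(1,n),key=lambda i:s[i,4] if True else 0)
print(s[1:])
for k in range(1,n):
    if s[k,4]<100: continue
    ys,xs=np.where(l==k); r=cv2.minAreaRect(np.c_[xs,ys].astype(np.float32)); print(r); b=cv2.boxPoints(r)
    P=[ray("wrist",p,.112)[:2] for p in b]; print(np.round(P,4), np.mean(P,0))
    e=[np.linalg.norm(P[1]-P[0]),np.linalg.norm(P[2]-P[1])]; d=(P[1]-P[0]) if e[0]>e[1] else P[2]-P[1]; print(e,"bar yaw",np.degrees(np.arctan2(d[1],d[0]))%180)
for a,b in (((217,60),(222,235)),((304.5,60),(298,235))):
    A=ray("wrist",a,.018);B=ray("wrist",b,.018);d=A-B;print(A,B,"edge",np.degrees(np.arctan2(d[1],d[0])))
o=ctrl.get_obs();print(o["tool_pos"])
E
```

```text
Traceback (most recent call last):
ValueError: max() iterable argument is empty
```

```bash
python3 - <<'E'
from h import *
import cv2
im=cv2.imread("pics/w1.png"); print(im.shape, im[176,258], im[176,262],im[200,258])
g=im.max(axis=2).astype(int); m=np.zeros(g.shape,np.uint8); m[135:215,235:285]=g[135:215,235:285]<g[135:215,235:285].min()+30
n,l,s,cc=cv2.connectedComponentsWithStats(m); print(s[1:])
for k in range(1,n):
    if s[k,4]<100: continue
    ys,xs=np.where(l==k); r=cv2.minAreaRect(np.c_[xs,ys].astype(np.float32)); print(r); b=cv2.boxPoints(r)
    P=[ray("wrist",p,.112)[:2] for p in b]; print(np.mean(P,0))
    e=[np.linalg.norm(P[1]-P[0]),np.linalg.norm(P[2]-P[1])]; d=(P[1]-P[0]) if e[0]>e[1] else P[2]-P[1]; print(e,"bar yaw",np.degrees(np.arctan2(d[1],d[0]))%180)
for a,b in (((217,60),(222,235)),((304.5,60),(298,235))):
    A=ray("wrist",a,.018);B=ray("wrist",b,.018);d=A-B;print(A,B,"edge",np.degrees(np.arctan2(d[1],d[0])))
o=ctrl.get_obs();print(o["tool_pos"])
E
```

```text
(384, 512, 3) [62 66 76] [59 64 75] [57 61 75]
[[251 145  18  63 777]]
((259.5379638671875, 176.04486083984375), (13.038142204284668, 62.45020294189453), 4.763641834259033)
[0.54503076 0.09188669]
[np.float64(0.06551064060455983), np.float64(0.013035361022029086)] bar yaw 96.06994180871135
[0.46870241 0.20742493 0.018     ] [ 0.51173608 -0.02242563  0.018     ] edge 100.60440964992328
[0.57499531 0.22833267 0.018     ] [ 0.62031862 -0.00112479  0.018     ] edge 101.17344662608738
[0.54694552 0.08571027 0.24931404]
```

```bash
python3 -c "
from h import *
go((.545,.0928,.081),np.radians(96.3))"
```

```text
shift [ 0.73 -0.06 16.83] turn [0.    0.    0.084] t 2.9
```

```bash
python3 -m handwheel '[[[0.7,-0.1,6],[0,0,0.084]],[[0.7,-0.1,12],[0,0,0.084]],[[0.7,-0.1,16],[0,0,0.084]],[[0.7,-0.1,16.8],[0,0,0.084]],[[0.7,-0.1,16.8],[0,0,0.084]]]' -1
python3 -m handwheel '[[[0,0,0],[0,0,0]],[[0,0,0],[0,0,0]],[[0,0,0],[0,0,0]],[[0,0,0],[0,0,0]],[[0,0,0],[0,0,0]]]' 1 60
python3 -c "
from h import *
u=np.array([-.191,.982,0])
p=ctrl.get_obs()['tool_pos'];go(p+.045*u,np.radians(96.3))"
```

```text
t: 3.52
tool_pos: [0.5454, 0.093, 0.0822]
tool_rot: [2.095, 2.341, 0.001]
contact_force: [-0.7, -0.2, 0.0]
opening: 0.0854
grip_force: 0.0
t: 4.15
tool_pos: [0.5448, 0.0934, 0.0818]
tool_rot: [-2.094, -2.342, 0.0]
contact_force: [-2.7, -0.4, 4.1]
opening: 0.0131
grip_force: 58.8
shift [ 4.49 -0.36 -0.  ] turn [-0.     0.     0.001] t 4.15
```

```bash
python3 -m handwheel '[[[0.8,-0.06,0],[0,0,0]],[[1.6,-0.13,0],[0,0,0]],[[2.4,-0.19,0],[0,0,0]],[[3.2,-0.26,0],[0,0,0]],[[4.0,-0.32,0],[0,0,0]]]'
python3 -m handwheel '[[[0.3,-0.03,0],[0,0,0]],[[0.6,-0.05,0],[0,0,0]],[[0.6,-0.05,0],[0,0,0]],[[0.6,-0.05,0],[0,0,0]]]'
```

```text
t: 4.78
tool_pos: [0.537, 0.133, 0.0818]
tool_rot: [2.094, 2.341, -0.001]
contact_force: [-3.7, -2.0, 5.4]
opening: 0.0129
grip_force: 59.2
t: 5.28
tool_pos: [0.536, 0.1383, 0.0818]
tool_rot: [2.093, 2.341, -0.002]
contact_force: [-3.0, -4.0, 6.0]
opening: 0.0128
grip_force: 59.2
```

```bash
python3 -m handwheel '[[[0.3,-0.02,0],[0,0,0]],[[0.6,-0.05,0],[0,0,0]],[[0.6,-0.05,0],[0,0,0]]]'
python3 -m handwheel '[[[0.2,-0.02,0],[0,0,0]],[[0.4,-0.03,0],[0,0,0]],[[0.4,-0.03,0],[0,0,0]]]'
```

```text
t: 5.65
tool_pos: [0.5348, 0.144, 0.0818]
tool_rot: [2.093, 2.341, -0.003]
contact_force: [-1.6, -4.6, 5.1]
opening: 0.0128
grip_force: 59.2
t: 6.02
tool_pos: [0.5343, 0.1469, 0.0818]
tool_rot: [2.092, 2.34, -0.005]
contact_force: [-2.4, -9.3, 5.8]
opening: 0.0133
grip_force: 59.2
```

```bash
python3 -m handwheel '[[[0.2,-0.02,0],[0,0,0]],[[0.3,-0.03,0],[0,0,0]],[[0.3,-0.03,0],[0,0,0]]]'
python3 - <<'E'
from h import *
import cv2
c=ctrl.calibration("wrist"); cv2.imwrite("pics/w2.png",ctrl.get_image("wrist")); cv2.imwrite("pics/t2.png",cv2.resize(ctrl.get_image("top")[180:300,130:330],None,fx=3,fy=3))
for n,z in (("jar_mouth",.123),):
  for cam in ("wrist","top"):
    for r in ctrl.landmark_of(cam,n)[:2]: print(n,np.round(r["position"]),round(r["score"],2),ray(cam,r["position"],z).round(4))
E
```

```text
t: 6.4
tool_pos: [0.5342, 0.147, 0.0818]
tool_rot: [2.089, 2.336, -0.011]
contact_force: [-0.9, -18.1, 5.4]
opening: 0.0132
grip_force: 59.2
jar_mouth [123. 223.] 0.74 [0.5448 0.4011 0.123 ]
jar_mouth [191. 240.] 0.67 [0.5019 0.2327 0.123 ]
```

View pics/w2.png

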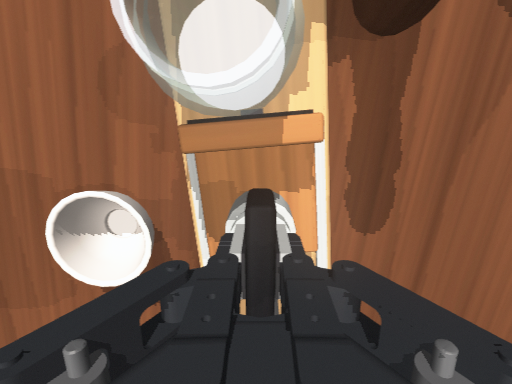

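The wrist view shows the jar base at (232,108), against the jaw plate at (250,118), and the motion is blocked at 18 N. I'll check the fence side in the top view.

View pics/t2.png

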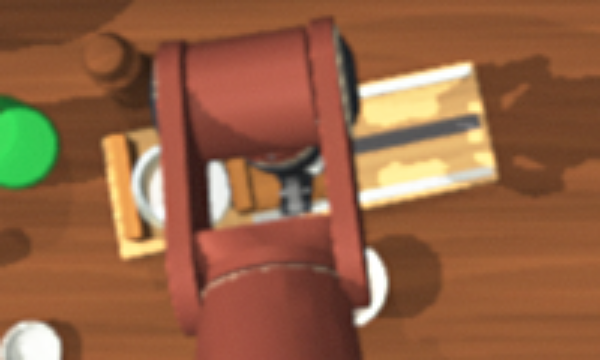

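The jar sits between the fence (120,185) and the jaw plate (240,185) and is snug. Turning the knob clockwise now.

```bash
python3 -m handwheel '[[[0,0,0],[0,0,0.14]],[[0,0,0],[0,0,0.28]],[[0,0,0],[0,0,0.42]],[[0,0,0],[0,0,0.56]],[[0,0,0],[0,0,0.7]]]'
python3 -m handwheel '[[[0,0,0],[0,0,0.12]],[[0,0,0],[0,0,0.24]],[[0,0,0],[0,0,0.36]],[[0,0,0],[0,0,0.48]],[[0,0,0],[0,0,0.6]]]'
python3 -c "
from h import *
o=ctrl.get_obs();R=Ro.from_rotvec(o['tool_rot']).as_matrix();print(np.degrees(np.arctan2(R[1,0],R[0,0])),o['wrist_torque'],o['q'])"
```

```text
t: 7.22
tool_pos: [0.5356, 0.1467, 0.0819]
tool_rot: [2.763, 1.471, -0.001]
contact_force: [5.1, -19.1, 1.4]
opening: 0.013
grip_force: 58.9
t: 7.85
tool_pos: [0.5363, 0.1458, 0.0819]
tool_rot: [3.072, 0.59, 0.006]
contact_force: [7.8, -21.2, 0.2]
opening: 0.0134
grip_force: 58.8
21.725912477017626 [-3.2484982  -0.9583624   0.22772754] [ 0.13815695  0.02821915  1.89968367 -0.014037    1.20914519  1.33471044]
```

```bash
python3 -m handwheel '[[[0,0,0],[0,0,0.08]],[[0,0,0],[0,0,0.08]],[[0,0,0],[0,0,0.0]],[[0,0,0],[0,0,-0.02]]]'
python3 -c "
from h import *
o=ctrl.get_obs();R=Ro.from_rotvec(o['tool_rot']).as_matrix();print(np.degrees(np.arctan2(R[1,0],R[0,0])),o['wrist_torque'])"
python3 -m handwheel '[[[0,0,0],[0,0,0]],[[0,0,0],[0,0,0]],[[0,0,0],[0,0,0]]]' -1
python3 -m handwheel '[[[0,0,-4],[0,0,0]],[[0,0,-10],[0,0,0]],[[0,0,-16],[0,0,0]],[[0,0,-21],[0,0,0]]]'
python3 -c "
from h import *
go((.652,-.27,.25),np.radians(90))"
```

```text
t: 8.35
tool_pos: [0.5365, 0.1459, 0.0819]
tool_rot: [3.065, 0.627, 0.007]
contact_force: [7.8, -21.6, -0.2]
opening: 0.0129
grip_force: 58.8
23.116880575527748 [-3.08540173 -1.12020634  0.00473931]
t: 8.72
tool_pos: [0.533, 0.152, 0.0808]
tool_rot: [-3.078, -0.629, 0.001]
contact_force: [1.0, -0.4, 0.5]
opening: 0.067
grip_force: 0.0
t: 9.22
tool_pos: [0.5334, 0.1521, 0.294]
tool_rot: [-3.078, -0.629, -0.004]
contact_force: [0.9, 0.1, -0.1]
opening: 0.0854
grip_force: 0.0
shift [-5.66 43.48  4.4 ] turn [ 0.002 -0.002 -1.168] t 9.22
```

```bash
python3 -m handwheel '[[[-5.7,43.5,4],[0,0,0.403]],[[-5.7,43.5,4],[0,0,0.403]],[[-5.7,43.5,4],[0,0,0.403]],[[-5.7,43.5,4],[0,0,0.403]],[[-5.7,43.5,4],[0,0,0.403]]]' >/dev/null
python3 -c "
from h import *
go((.652,-.27,.25),0)"
```

```text
shift [ 3.45 12.04  1.25] turn [-0. -0.  0.] t 9.85
```

```bash
python3 -m handwheel '[[[1.7,6,0.6],[0,0,0]],[[3,11,1.2],[0,0,0]],[[3.4,12,1.2],[0,0,0]],[[3.4,12,1.2],[0,0,0]]]' >/dev/null
python3 - <<'E'
from h import *
import cv2
go((.652,-.27,.25),0)
c=ctrl.calibration("wrist"); cv2.imwrite("pics/w3.png",ctrl.get_image("wrist"));cv2.imwrite("pics/t3.png",cv2.resize(ctrl.get_image("top")[180:300,130:330],None,fx=4,fy=4,interpolation=cv2.INTER_CUBIC)); s=ctrl.get_image("scene"); cv2.imwrite("pics/s3.png",s)
for cam in("wrist","top","scene"):
  for n,z in (("funnel",0),("jar_mouth",.123),("jar",.018),("knob_grip",.1)):
    for r in ctrl.landmark_of(cam,n)[:2]: print(cam,n,np.round(r["position"],1),round(r["score"],2),ray(cam,r["position"],z).round(4))
E
```

```text
shift [0.1  0.21 0.04] turn [-0.001  0.001 -0.001] t 10.35
wrist funnel [262.8 174.9] 0.83 [ 0.6373 -0.2709  0.    ]
wrist funnel [240.3  83.4] 0.59 [ 0.7613 -0.2404  0.    ]
top funnel [371.9 149. ] 0.84 [ 0.7646 -0.2482  0.    ]
top funnel [382.8 190.7] 0.54 [ 0.6446 -0.2718  0.    ]
top jar_mouth [190.7 239.3] 0.71 [0.5036 0.2345 0.123 ]
top jar_mouth [126.2 221.5] 0.6 [0.5492 0.3942 0.123 ]
top jar [189.9 245.6] 0.84 [0.4976 0.2545 0.018 ]
top jar [135.  226.9] 0.63 [0.5494 0.4032 0.018 ]
top knob_grip [230.2 228.6] 0.47 [0.5316 0.1402 0.1   ]
scene funnel [126.1 215.1] 0.89 [ 0.6555 -0.2655  0.    ]
scene funnel [115.3 246.1] 0.73 [ 0.7682 -0.2373  0.    ]
scene jar_mouth [408.  198.1] 0.97 [0.5809 0.406  0.123 ]
scene jar_mouth [339.4 178.6] 0.55 [0.5407 0.2484 0.123 ]
scene jar [400.3 229.3] 0.79 [0.564  0.4087 0.018 ]
scene jar [333.5 204.9] 0.65 [0.5064 0.2419 0.018 ]
scene knob_grip [294.7 181.3] 0.73 [0.5448 0.1428 0.1   ]
```

View pics/w3.png

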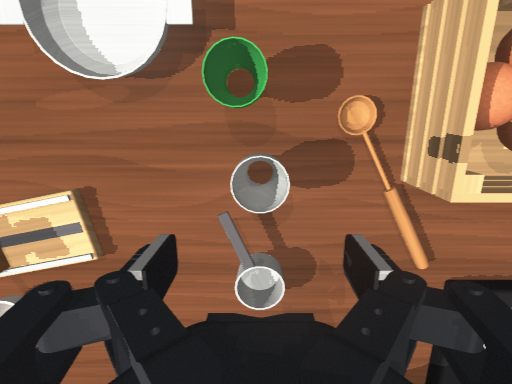

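View pics/t3.png

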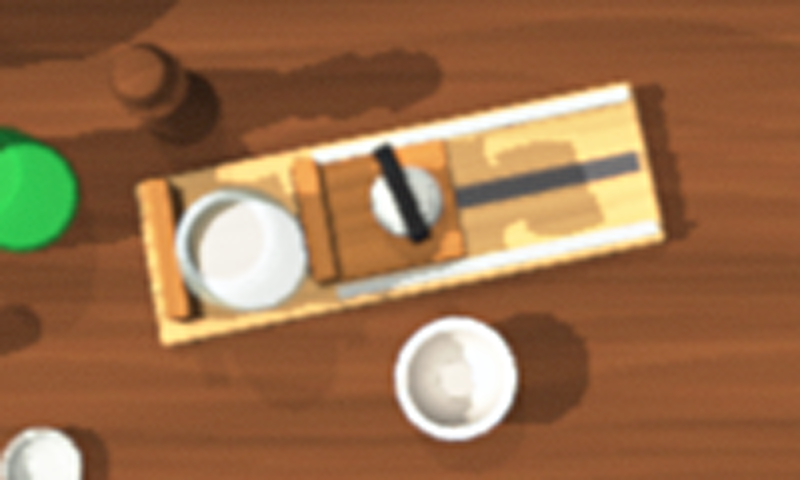

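The wrist view shows the steel funnel rim ellipse centred at about (260.5,184). The top crop shows the jar (240,248) between fence and jaw, with the bar across the slide. The jar is off the stand's centreline, towards the robot.

```bash
python3 - <<'E'
from h import *
p=ray("wrist",(260.5,184.2),.084); print(p)
for a in ((231,184),(290,184),(260.5,155.5),(260.5,213)): print(np.linalg.norm(ray("wrist",a,.084)-p))
p[2]=.084-.013-.019+.002
go(p,0); print(p)
E
```

```text
[ 0.64309994 -0.26924163  0.084     ]
0.03382113539486615
0.03381247321467065
0.032891129113514675
0.03487767471781481
shift [-0.78  0.09 19.68] turn [-0.     0.    -0.001] t 11.1
[ 0.64309994 -0.26924163  0.054     ]
```

```bash
python3 -m handwheel '[[[-0.8,0.1,6],[0,0,0]],[[-0.8,0.1,12],[0,0,0]],[[-0.8,0.1,17],[0,0,0]],[[-0.8,0.1,20.2],[0,0,0]],[[-0.8,0.1,20.2],[0,0,0]]]'
python3 -m handwheel '[[[0,0,0],[0,0,0]],[[0,0,0],[0,0,0]],[[0,0,0],[0,0,0]],[[0,0,0],[0,0,0]]]' 1 40
python3 -m handwheel '[[[0,0,-4],[0,0,0]],[[0,0,-10],[0,0,0]],[[0,0,-16],[0,0,0]],[[0,0,-20],[0,0,0]],[[0,0,-20],[0,0,0]]]'
python3 -c "
from h import *
go((.56,.18,.25),0)"
```

```text
t: 11.72
tool_pos: [0.6404, -0.268, 0.0447]
tool_rot: [-3.138, 0.001, 0.01]
contact_force: [-0.1, 0.2, 0.2]
opening: 0.0852
grip_force: 0.0
t: 12.22
tool_pos: [0.6444, -0.2701, 0.0514]
tool_rot: [3.14, -0.001, 0.006]
contact_force: [-0.2, 1.5, 6.4]
opening: 0.0669
grip_force: 45.3
t: 12.85
tool_pos: [0.6447, -0.2702, 0.2545]
tool_rot: [3.137, -0.001, 0.012]
contact_force: [-0.4, -0.0, -1.0]
opening: 0.0671
grip_force: 45.5
shift [ -8.5  -45.02   0.19] turn [ 0.004 -0.008 -0.001] t 12.85
```

```bash
python3 -m handwheel '[[[-2.5,-5.6,-0.4],[0,0,0]],[[-5,-11.2,-0.8],[0,0,0]],[[-7.5,-16.8,-1.2],[0,0,0]],[[-10,-22.4,-1.5],[0,0,0]],[[-12.5,-28,-1.5],[0,0,0]]]' >/dev/null
python3 -m handwheel '[[[-2.5,-5.6,0],[0,0,0]],[[-5,-11.2,0],[0,0,0]],[[-7.5,-16.8,0],[0,0,0]],[[-10,-22.4,0],[0,0,0]],[[-10,-22.4,0],[0,0,0]]]'
python3 - <<'E'
from h import *
import cv2
c=ctrl.calibration("wrist"); cv2.imwrite("pics/w4.png",ctrl.get_image("wrist"))
for n,z in (("jar_mouth",.123),("jar",.018),("funnel",.2)):
    for r in ctrl.landmark_of("wrist",n)[:2]: print(n,np.round(r["position"],1),round(r["score"],2),ray("wrist",r["position"],z).round(4))
E
```

```text
t: 14.1
tool_pos: [0.4154, 0.2375, 0.2612]
tool_rot: [3.141, 0.01, -0.006]
contact_force: [0.8, -1.0, -1.0]
opening: 0.0668
grip_force: 45.6
jar_mouth [246.4  89.2] 0.93 [0.5089 0.2472 0.123 ]
jar_mouth [85.1 46.9] 0.9 [0.5454 0.3952 0.123 ]
jar [131.8  66.6] 0.88 [0.5468 0.3983 0.018 ]
jar [253.1  98.8] 0.64 [0.5074 0.2426 0.018 ]
funnel [258.6 216.1] 0.78 [0.4094 0.2343 0.2   ]
```

View pics/w4.png

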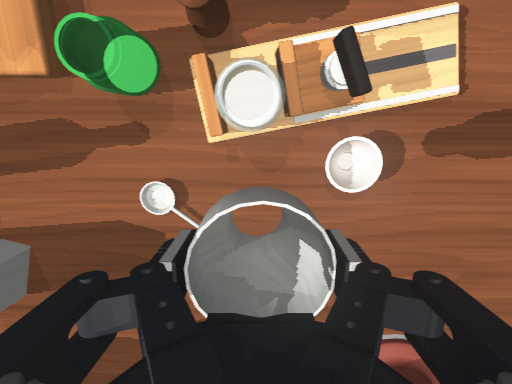

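The wrist view shows the held funnel (260,260), the jar (250,95), the fence (205,95), and the bar across the slide. I'll take a close crop of the jar for the neck rim.

```bash
python3 - <<'E'
import cv2
im=cv2.imread("pics/w4.png")[45:145,190:310]
im=cv2.resize(im,None,fx=6,fy=6,interpolation=cv2.INTER_CUBIC); cv2.imwrite("pics/w4c.png",cv2.convertScaleAbs(im,alpha=1.0))
E
```

```text
(no output)
```

View pics/w4c.png

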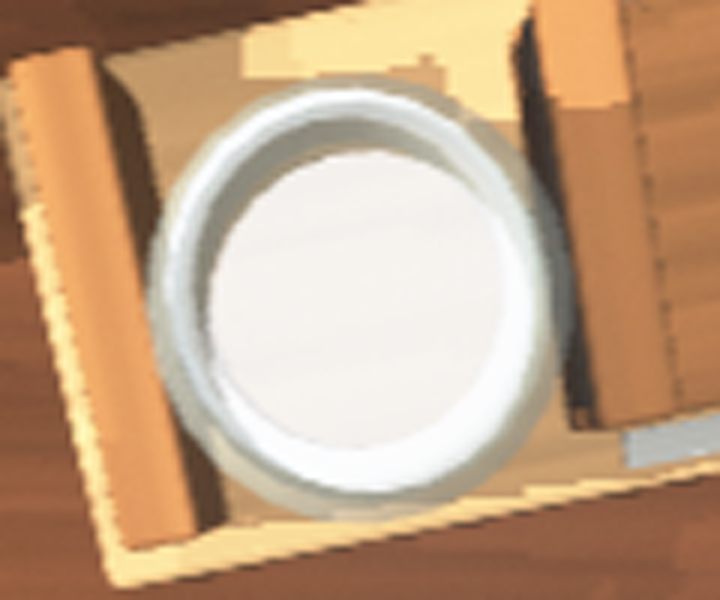

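```bash
python3 - <<'E'
from h import *
o=ctrl.get_obs(); print(o["tool_pos"], ctrl.calibration("wrist")["fx"])
def P(x,y,z): return ray("wrist",(190+(x-2.5)/6,45+(y-2.5)/6),z)
for nm,z,l,r,t,b in(("rim",.123,165,548,85,492),("body",.07,150,572,75,520),("floor",.022,208,505,150,450)):
    print(nm,P((l+r)/2,(t+b)/2,z).round(4),np.linalg.norm(P(l,(t+b)/2,z)-P(r,(t+b)/2,z)),np.linalg.norm(P((l+r)/2,t,z)-P((l+r)/2,b,z)))
# funnel rim in hand: ellipse (186..336, row 202..~?)
# fence/jaw front faces, tops
A=P(95,50,.073);B=P(195,540,.073);C=P(535,15,.068);D=P(595,425,.068)
u=np.array([-.191,.982,0]); v=np.array([.982,.191,0]); 
for p in (A,B,C,D): print(p.round(4), p@u, p@v)
E
```

```text
[0.41834599 0.23376303 0.26248791] 277.4454947684319
rim [0.5071 0.2436 0.123 ] 0.06131036250937882 0.061566141371135225
body [0.5098 0.2448 0.07  ] 0.08034435434310572 0.0801805636006671
floor [0.513  0.2474 0.022 ] 0.06466507192305233 0.06180268000778338
[0.5522 0.2926 0.073 ] 0.181826876039742 0.5981838113075684
[0.4648 0.2777 0.073 ] 0.18389394158207778 0.5094319102467857
[0.559  0.2123 0.068 ] 0.10168247860939604 0.58946211950182
[0.4863 0.1994 0.068 ] 0.10294055765983028 0.5156697909085025
```

```bash
python3 -m handwheel '[[[0,0,0],[0,0,0]],[[0,0,0],[0,0,0]],[[0,0,0],[0,0,0]]]' | head -2
python3 - <<'E'
from h import *
import cv2
old=cv2.imread("pics/w4.png"); T=cv2.resize(old[40:150,190:315],None,fx=4,fy=4,interpolation=cv2.INTER_CUBIC)
c=ctrl.calibration("wrist");o=ctrl.get_obs();im=ctrl.get_image("wrist");print(o["tool_pos"],ctrl.get_obs()["tool_pos"])
cv2.imwrite("pics/w5.png",im)
S=cv2.resize(im[20:170,160:345],None,fx=4,fy=4,interpolation=cv2.INTER_CUBIC)
_,mx,_,loc=cv2.minMaxLoc(cv2.matchTemplate(S,T,cv2.TM_CCOEFF_NORMED)); d=np.array(loc)/4+[160-190,20-40]; print(mx,"d",d)
def P(x,y,z): return ray("wrist",(190+(x-2.5)/6+d[0],45+(y-2.5)/6+d[1]),z,c)
for nm,z,l,r,t,b in(("rim",.123,165,548,85,492),("body",.07,150,572,75,520),("floor",.022,208,505,150,450)):
    print(nm,P((l+r)/2,(t+b)/2,z).round(4))
for r in ctrl.landmark_of("wrist","jar_mouth")[:2]: print(np.round(r["position"],1),ray("wrist",r["position"],.123,c).round(4))
# funnel in hand
z=o["tool_pos"][2]+.033
L=ray("wrist",(185.5,265),z,c);R=ray("wrist",(337,265),z,c);F=ray("wrist",(261,202),z,c)
print("funnel y",(L[1]+R[1])/2,"dia",np.linalg.norm(L-R),"front x-34mm",F[0]-.034, "L",L,"tool rot",o["tool_rot"])
E
```

```text
t: 14.68
tool_pos: [0.4186, 0.2343, 0.2639]
[0.41861671 0.23433633 0.26387687] [0.41855597 0.23447049 0.2639006 ]
0.9725006818771362 d [-3.    3.75]
rim [0.5043 0.2474 0.123 ]
body [0.5065 0.2491 0.07  ]
floor [0.5092 0.2524 0.022 ]
[242.4  95.8] [0.5049 0.2509 0.123 ]
[82.3 51.2] [0.5445 0.3994 0.123 ]
funnel y 0.2331831044901653 dia 0.06681712377867632 front x-34mm 0.41646049281853603 L [0.42146112 0.26659165 0.29687687] tool rot [-3.14158650e+00  2.88676824e-03 -9.12813494e-05]
```

```bash
python3 -m handwheel '[[[4.5,-0.8,2],[0,0,0]],[[8.8,-1.6,5],[0,0,0]],[[8.8,-1.6,7.5],[0,0,0]],[[8.8,-1.6,7.5],[0,0,0]],[[8.8,-1.6,7.5],[0,0,0]]]'
python3 -m handwheel '[[[0,0,0],[0,0,0]],[[0,0,0],[0,0,0]],[[0,0,0],[0,0,0]]]'
python3 - <<'E'
from h import *
import cv2
go((.507,.2502,.185),0)
im=ctrl.get_image("scene"); cv2.imwrite("pics/s6.png",cv2.resize(im[110:250,260:440],None,fx=4,fy=4,interpolation=cv2.INTER_CUBIC))
E
```

```text
t: 15.4
tool_pos: [0.5066, 0.251, 0.1901]
tool_rot: [-3.141, 0.001, -0.003]
contact_force: [0.4, -0.2, -0.7]
opening: 0.0672
grip_force: 45.7
t: 15.78
tool_pos: [0.5065, 0.2509, 0.1896]
tool_rot: [-3.141, 0.001, -0.002]
contact_force: [0.3, 0.6, -0.8]
opening: 0.0671
grip_force: 45.7
shift [0.05 0.07 0.46] turn [-0.    -0.001 -0.001] t 15.78
```

View pics/s6.png

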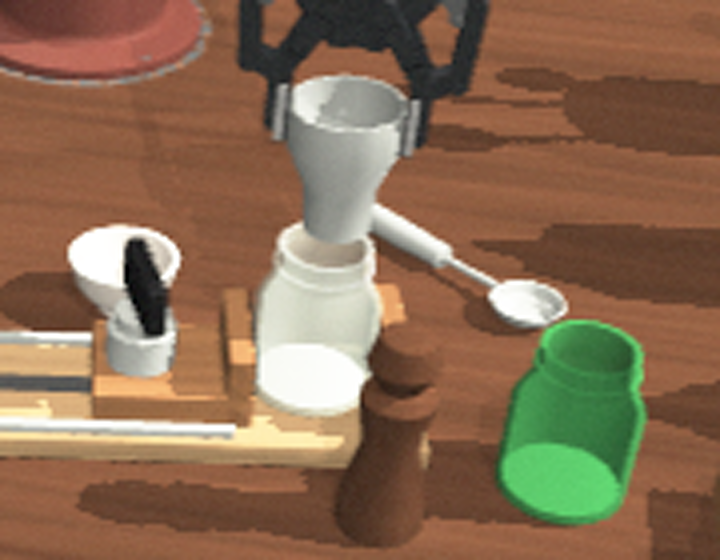

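The scene crop shows the spout end (337,228) just above the jar mouth (326,246), and it looks slightly to the right. I'll put numbers on that offset.

```bash
python3 - <<'E'
from h import *
def N(x,y): return (260+(x-1.5)/4,110+(y-1.5)/4)
print("rim",ray("scene",N(326,247),.123),"spout",ray("scene",N(337,226),.138))
for l,r,y,z in((276,376,247,.123),(302,372,226,.138),(290,410,105,.222)): print(np.linalg.norm(ray("scene",N(l,y),z)-ray("scene",N(r,y),z)), ray("scene",N((l+r)/2,y),z))
for n,z in(("jar_mouth",.123),("funnel",.138)):
  for r in ctrl.landmark_of("scene",n)[:3]: print(n,np.round(r["position"],1),r["score"],ray("scene",r["position"],z).round(4))
c=ctrl.calibration("scene")
def pr(p): q=np.array(c["R"])@p+c["t"]; return (c["fx"]*q[0]/q[2]+c["cx"]-260)*4+1.5,(c["fy"]*q[1]/q[2]+c["cy"]-110)*4+1.5
for p in ((.505,.249,.123),(.505,.249,.138),(.505,.249,.018)): print(np.round(pr(np.array(p)),1))
E
```

```text
rim [0.50805975 0.24942248 0.123     ] spout [0.50667572 0.25416349 0.138     ]
0.06101247448016974 [0.50805975 0.24942248 0.123     ]
0.04239310112835964 [0.50667572 0.25416349 0.138     ]
0.069382353485512 [0.50990947 0.25189701 0.222     ]
jar_mouth [341.8 173.7] 0.86 [0.518 0.252 0.123]
jar_mouth [408.  194.5] 0.74 [0.5667 0.4062 0.123 ]
jar_mouth [321.4 198.2] 0.31 [0.6297 0.2168 0.123 ]
funnel [333.3 203.2] 0.71 [0.6621 0.2453 0.138 ]
funnel [116.9 243.8] 0.7 [ 0.8944 -0.1436  0.138 ]
funnel [342.1 165.9] 0.67 [0.5067 0.2499 0.138 ]
[325.8 244.2]
[328.7 223.4]
[306.8 381.5]
```

```bash
python3 -m handwheel '[[[0.05,0.25,0],[0,0,0]],[[0.05,0.25,0.6],[0,0,0]],[[0.05,0.25,1.2],[0,0,0]],[[0.05,0.25,1.8],[0,0,0]],[[0.05,0.25,1.8],[0,0,0]]]'
python3 -m handwheel '[[[0,0,0.4],[0,0,0]],[[0,0,0.8],[0,0,0]],[[0,0,1.2],[0,0,0]],[[0,0,1.2],[0,0,0]]]'
```

```text
t: 16.55
tool_pos: [0.5062, 0.2481, 0.1697]
tool_rot: [3.141, -0.001, -0.003]
contact_force: [-0.3, -1.1, -1.5]
opening: 0.0669
grip_force: 45.7
t: 17.05
tool_pos: [0.5065, 0.2482, 0.1582]
tool_rot: [3.141, -0.001, -0.001]
contact_force: [-0.0, 0.5, -0.4]
opening: 0.0668
grip_force: 45.7
```

```bash
python3 -m handwheel '[[[0,0,0.4],[0,0,0]],[[0,0,0.8],[0,0,0]],[[0,0,1.2],[0,0,0]],[[0,0,1.2],[0,0,0]]]'
python3 -m handwheel '[[[0,0,0.3],[0,0,0]],[[0,0,0.6],[0,0,0]],[[0,0,0.6],[0,0,0]]]'
```

```text
t: 17.55
tool_pos: [0.5065, 0.2482, 0.1462]
tool_rot: [3.141, -0.001, -0.002]
contact_force: [-0.7, -0.2, -1.6]
opening: 0.0671
grip_force: 45.7
t: 17.92
tool_pos: [0.5066, 0.2482, 0.1404]
tool_rot: [3.141, -0.001, -0.001]
contact_force: [-0.5, 0.1, -1.4]
opening: 0.067
grip_force: 45.7
```

```bash
python3 -m handwheel '[[[0,0,0.2],[0,0,0]],[[0,0,0.3],[0,0,0]],[[0,0,0.3],[0,0,0]]]'
```

```text
t: 18.3
tool_pos: [0.5067, 0.2485, 0.1382]
tool_rot: [-3.141, 0.001, 0.0]
contact_force: [-2.1, -0.4, 2.3]
opening: 0.0669
grip_force: 45.9
```

```bash
python3 -m handwheel '[[[0,0,0.1],[0,0,0]],[[0,0,0.1],[0,0,0]]]'
python3 -m handwheel '[[[0,0,0],[0,0,0]],[[0,0,0],[0,0,0]],[[0,0,0],[0,0,0]],[[0,0,0],[0,0,0]]]' -1
python3 -m handwheel '[[[0,0,-2],[0,0,0]],[[0,0,-6],[0,0,0]],[[0,0,-12],[0,0,0]],[[0,0,-15],[0,0,0]],[[0,0,-15],[0,0,0]]]'
python3 - <<'E'
from h import *
import cv2
c=ctrl.calibration("wrist");im=ctrl.get_image("wrist");cv2.imwrite("pics/w7.png",im)
s=ctrl.get_image("scene")
a=cv2.resize(im[40:340,56:456],(400,300)); b=cv2.resize(s[110:250,260:440],(400,311))[:300]
for cam,z in(("scene",.087),("wrist",.087)):
  for n,zz in(("funnel",z),("jar_mouth",.123)):
    for r in ctrl.landmark_of(cam,n)[:2]: print(cam,n,np.round(r["position"],1),round(r["score"],2),ray(cam,r["position"],zz).round(4))
cv2.imwrite("pics/c7.png",cv2.resize(np.hstack([a,b]),None,fx=1,fy=1))
E
```

```text
t: 18.55
tool_pos: [0.5069, 0.2485, 0.1375]
tool_rot: [-3.141, 0.001, -0.0]
contact_force: [-3.6, -0.3, 5.6]
opening: 0.0671
grip_force: 46.1
t: 19.05
tool_pos: [0.5068, 0.2482, 0.1366]
tool_rot: [3.141, -0.001, -0.0]
contact_force: [-0.2, -0.4, 0.9]
opening: 0.0855
grip_force: 0.0
t: 19.68
tool_pos: [0.5086, 0.2489, 0.2926]
tool_rot: [-3.139, 0.001, -0.014]
contact_force: [0.0, 0.4, 0.3]
opening: 0.0854
grip_force: 0.0
scene funnel [117.6 247.1] 0.95 [ 0.8536 -0.1722  0.087 ]
scene funnel [338.7 185.5] 0.92 [0.5169 0.2485 0.087 ]
scene jar_mouth [340.8 176.6] 0.97 [0.5312 0.2508 0.123 ]
scene jar_mouth [407.5 196.9] 0.93 [0.5765 0.405  0.123 ]
wrist funnel [258.3 176.3] 0.94 [0.5004 0.2496 0.087 ]
wrist jar_mouth [259.3 181.6] 0.71 [0.5019 0.2483 0.123 ]
wrist jar_mouth [124.7 141.4] 0.56 [0.5466 0.394  0.123 ]
```

```bash
python3 - <<'E'
from h import *
import cv2
python=None
c=ctrl.calibration("wrist");im=ctrl.get_image("wrist")
g=cv2.GaussianBlur(cv2.cvtColor(im,cv2.COLOR_BGR2GRAY),(3,3),0)
h=cv2.HoughCircles(g,cv2.HOUGH_GRADIENT,1,10,param1=120,param2=22,minRadius=22,maxRadius=75)
for x,y,r in (h[0] if h is not None else [])[:8]:
    if abs(x-256)<60 and abs(y-192)<60:
        for z in(.171,.123):
            p=ray("wrist",(x,y),z,c); print((x,y,r),z,p.round(4),"rad",np.linalg.norm(ray("wrist",(x+r,y),z,c)-p).round(4))
t=cv2.imread("pics/t3.png"); m=(t.max(axis=2)<75).astype(np.uint8); m[:,:365]=0;m[:,435:]=0;m[:135]=0;m[250:]=0
ys,xs=np.where(m); (vx,vy,_,_)=cv2.fitLine(np.c_[xs,ys].astype(np.float32),cv2.DIST_L2,0,.01,.01).ravel()
a,b=[ray("top",(130+(400+s*40*vx)/4,180+(195+s*40*vy)/4),.112) for s in(-1,1)]; d=b-a
print(len(xs),"bar yaw",np.degrees(np.arctan2(d[1],d[0]))%180)
E
```

```text
(np.float32(258.5), np.float32(189.5), np.float32(34.9)) 0.171 [0.5052 0.2489 0.171 ] rad 0.0333
(np.float32(258.5), np.float32(189.5), np.float32(34.9)) 0.123 [0.4927 0.2492 0.123 ] rad 0.0396
(np.float32(285.5), np.float32(161.5), np.float32(71.1)) 0.171 [0.5321 0.2238 0.171 ] rad 0.0661
(np.float32(285.5), np.float32(161.5), np.float32(71.1)) 0.123 [0.5246 0.2193 0.123 ] rad 0.0785
(np.float32(260.5), np.float32(175.5), np.float32(46.8)) 0.171 [0.5188 0.247  0.171 ] rad 0.0441
(np.float32(260.5), np.float32(175.5), np.float32(46.8)) 0.123 [0.5089 0.2469 0.123 ] rad 0.0524
(np.float32(271.5), np.float32(168.5), np.float32(57.7)) 0.171 [0.5255 0.2367 0.171 ] rad 0.054
(np.float32(271.5), np.float32(168.5), np.float32(57.7)) 0.123 [0.5168 0.2347 0.123 ] rad 0.0641
1533 bar yaw 23.952891473636555
```

```bash
python3 -c "
from station import ctrl
print(ctrl.finish_job())"
```

```text
the job is handed in; nothing more can be done
None
```

I handed the job in, and my last camera measurements match what was asked: the jar snug between jaw and fence, the knob locked at about 1.35 rad, and the funnel seated in the jar's mouth and let go only once its spout was in the neck; the hand-in call gave no verdict.

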